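# Snap a hinged bangle shut with the counter pliers

### The arm

A 6-joint arm with a two-finger parallel gripper is mounted at the origin on the work surface. World frame = base frame: x ahead of the robot, y to its left, z up, the work surface at z = 0. Lengths are in m, angles in rad, forces in N, time in s.
With the tool pointing down it reaches from about 0.275 to 0.825 m from the base axis. Payload 5.2 kg.
Tool frame: the origin (TCP) lies at the very end of the fingers, on their centre line; the grasp point (between the pads) lies 19 mm behind it; z points along the fingers, y is the line along which they close (so a half turn about z gives the same grasp; the last joint's range is limited). The gripper opens to 93 mm and grips with 3 to 60 N. Pads are 15 mm wide; open, the fingers measure 128 mm over their backs; the gripper's body (75 mm by 188 mm) begins 65 mm behind the grasp point.
Start: joints at [-1.451, 0.259, 1.535, -0, 1.348, -0.203], TCP at [0.174, -0.522, 0.219] pointing down, gripper open.
Joint ranges: [-3.14, 3.14], [-0.91, 2.08], [0.19, 2.58], [-1.22, 4.36], [0.22, 2.71], [-3.12, 3.12]. Speed limits (rad/s): [2.57, 2.57, 3.14, 3.14, 3.14, 3.14].

### API

Orientations are given as a rotation vector (axis times angle).
In Python, from cell import observe, get_image, camera_params, close_job gives the robot as it stands.
- The arm moves only by the shell command python3 -m crank 'ROWS' [OPENING] [FORCE]. ROWS is JSON, a list of rows, each an object of numbers: "x", "y", "z": the shift along the tool's x, y, z in cm; "roll": the turn about the tool's z in rad. A call has 1 to 20 rows; each row is the pose to reach, as a shift and turn from the pose commanded when the call began, along the tool's axes at that moment; what a row does not reach only later rows make up. A row lasts 1/10 s, in which the tool goes at most 50 mm and 8.59 degrees, less where a joint would pass 70% of its speed; a pose out of reach is approached as far as the arm can. A call with a gripper value outside its range is refused whole. OPENING is the gripper's target within -1 to 1 (shut at 1, half-way at 0, fully open at -1), set as the call begins (- or left out, the last holds). The fingers move at their own pace and stop on an object; FORCE is the grip in N (left out, the last holds). Time passes only in rows, so rows that repeat a pose let the fingers close. It gives the time, the measured TCP pose, the force, the opening and the grip force at its end, in the units of the state.
- observe(): the state, without advancing time (a new reading comes with each control period).
- get_image(name): name is "side" or "top" or "wrist"; returns (picture, depth): 400x640x3 uint8, red, green, blue; 400x640 float32, m along the optical axis (not along the pixel's ray), 0 where there is no reading.
- camera_params(name): a dict with "K" (3x3 intrinsics, pixels), "extrinsics" (4x4, takes a point from camera to world coordinates); the wrist camera has in their place "hand_eye" (4x4, takes a point from camera to tool coordinates, whose origin is the TCP and whose axes are the flange's). Camera axes: x right, y down, z forward; pixel columns grow to the right and rows downward; lengths in m; the calibration is good to about 2 mm. A picture is of the moment at which its call begins: read the wrist's pose just before it. camera_params takes no time and is no camera call.
- close_job(): hands the job in; it is judged then, once.
The state is a dict: "t": time; "joint_pos": joint angles; "joint_velocities": joint speeds; "joint_efforts": joint torques, N m; "eef_pos": TCP position; "eef_rot": TCP orientation; "contact_force": force on the tool from outside, world axes, zero at the start; "ft_torque": the same for the moment, N m; "gripper_width": finger opening in m; "grasp_force": force on a finger pad.
Only numpy, scipy, OpenCV 4.12 (cv2) and the standard library are available. Lean on these libraries where they do the work, as an engineer would, in place of code of your own. Each camera call takes 0.05 s, during which the arm holds its last target. There are 200 camera calls.

### The job

The hinged silver bangle's clasp is still open. Lay the bangle flat on the pliers' stand with its two clasp tabs between the open jaws and its bud pointing away from the pliers, let go of it, then squeeze the pliers' handles together until the clasp snaps shut. Let the pliers spring open again and leave the closed bangle lying there between the jaws.

Things in the scene. Friction and masses are not known exactly. Their poses are not given: they have to be found in the camera images.
- bangle_bud (a point): Centre, half-way up (6 mm), of the bud on the open silver bangle that lies flat: a bar 30 mm long (x, outward from the hoop), 14 wide (y), 12 high, opposite the clasp; grip it across y. Hoop 72 mm across, 5 thick, 12 high, centred 52 mm from here in -x; 70 g. A look-alike with a bud but no clasp tabs lies about too.
- bangle_tabs (a point): Midpoint between the bangle's two open clasp tabs (each 24 mm long, 5 thick, 12 high, outward opposite the bud), at the press stud, 6 mm above the underside, 101 mm from the bud's centre in -x; axes as for the bud, fixed to the bud's half. Open, the tabs measure 18 to 24 mm over all; shut, they meet 5 mm to the +y side.
- clasp (a joint): Opening of the bangle's hinge in rad: 0 is snapped shut, 0.10 to 0.16 at the start (tabs 8 to 13 mm apart). It stays where it is left; about 2 N on the tabs moves it.
- pliers_jaws (a point): Where the tabs' midpoint belongs: midway between the jaws of the pliers lying flat on a plywood stand, 66 mm from their pivot, 6 mm above the plate (top 8 mm above the counter). x from pivot out of the jaws (the bangle's x goes along it), y across. Jaws 40 mm apart when open, tops at 26 mm, ending 7 mm past this point; plate 86 mm wide, ending 79 mm past it: the bud overhangs.
- pliers_handles (a point): Midway between the pliers' two black handle grips, 136 mm from the jaws point in -x, 21 mm above the counter; same axes. Grips 68 mm long, 11 wide, from 10 to 32 mm above the counter, nothing beneath; 60 mm over all here when open, 24 when shut. Both move alike when squeezed along y; a spring (2 to 5 N) reopens them; about 20 N shuts the clasp.
- pliers (a joint): Closing angle of each half of the pliers in rad: 0 sprung open, about 0.24 with the shut tabs in the jaws, 0.26 at the stop.
Mind the look-alikes: they are no part of the job. What is shaped like the part that bears bangle_bud but blue or orange is not meant.

How it is judged:
By the outcome, as a careful person would: the job done as asked, in the order asked, and still so for the second after the job is handed in, with the robot touching nothing.
It also fails if it takes over 54 s, if anything falls off the work surface, if the arm or the gripper's body presses on something with over 40 N, if the wrist force passes 120 N, or if a joint passes its speed limit or range.

## Working session

There is one attempt and no reset: what is moved stays moved. The work goes in short steps, Python scripts to look and compute and a shell command to move; the robot and the scene stay as the last step left them, time stands still between calls to the robot, and variables do not carry over. Pictures are saved under pics/ and viewed, at most 10 in all, crops included, and the job is handed in when it is done.

```bash
mkdir -p pics; ls; cat > h.py <<'E'
from cell import observe,get_image,camera_params
import numpy as np,cv2
from scipy.spatial.transform import Rotation as R
def snap(n,f):
    s=observe();p,d=get_image(n);c=camera_params(n)
    if n=='wrist':
        T=np.eye(4);T[:3,:3]=R.from_rotvec(s['eef_rot']).as_matrix();T[:3,3]=s['eef_pos'];E=T@np.array(c['hand_eye'])
    else:E=np.array(c['extrinsics'])
    np.savez('pics/'+f+'.npz',p=p,d=d,K=np.array(c['K']),E=E)
    cv2.imwrite('pics/'+f+'.png',p[:,:,::-1]);return s
def load(f):return np.load('pics/'+f+'.npz')
def px(f,u,v,z=None):
    a=load(f);K=a['K'];E=a['E'];r=np.linalg.inv(K)@[u,v,1]
    if z is None:q=r*a['d'][int(v),int(u)];return E[:3,:3]@q+E[:3,3]
    w=E[:3,:3]@r;return E[:3,3]+w*(z-E[2,3])/w[2]
def crop(f,x0,y0,w,h,k,o):
    a=load(f)['p'][y0:y0+h,x0:x0+w,::-1];cv2.imwrite('pics/'+o+'.png',cv2.resize(a,None,fx=k,fy=k,interpolation=cv2.INTER_CUBIC))
E
python3 - <<'E'
from h import *
s=snap('top','t0');print(s['eef_pos'],s['eef_rot'],s['gripper_width'],s['t'])
print(camera_params('top'),camera_params('wrist'))
E
```

```text
pics
[ 0.17441139 -0.52102341  0.21780078] [-3.09892854e+00 -5.04518761e-01 -1.30904174e-04] 0.09304381606790105 0.0
{'K': array([[468.74799727,   0.        , 311.87202031],
       [  0.        , 468.74799727, 202.49555587],
       [  0.        ,   0.        ,   1.        ]]), 'extrinsics': array([[-2.17111786e-03, -9.97628731e-01,  6.87910018e-02,
         3.44069620e-01],
       [-9.99790646e-01,  7.65914193e-04, -2.04469377e-02,
        -1.56650426e-03],
       [ 2.03457645e-02, -6.88209929e-02, -9.97421536e-01,
         1.17362902e+00],
       [ 0.00000000e+00,  0.00000000e+00,  0.00000000e+00,
         1.00000000e+00]])} {'K': array([[324.53069865,   0.        , 318.75043565],
       [  0.        , 324.53069865, 197.29376275],
       [  0.        ,   0.        ,   1.        ]]), 'hand_eye': array([[ 4.19783365e-05, -9.53869450e-01, -3.00221702e-01,
         8.38224667e-02],
       [ 9.99999682e-01,  2.79052717e-04, -7.46786583e-04,
        -4.99451857e-04],
       [ 7.96114589e-04, -3.00221575e-01,  9.53869159e-01,
        -1.66685452e-01],
       [ 0.00000000e+00,  0.00000000e+00,  0.00000000e+00,
         1.00000000e+00]])}
```

View pics/t0.png

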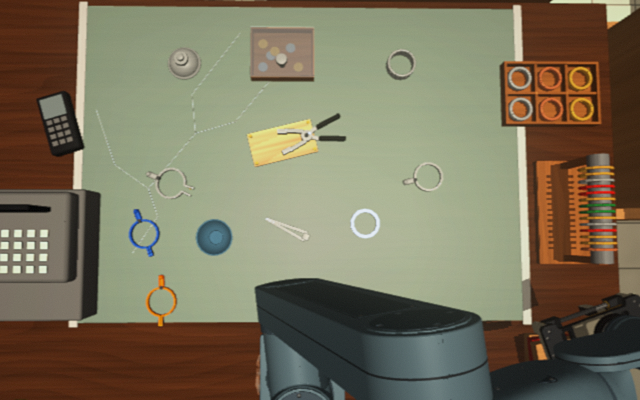

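The top view shows the open silver bangle at about (172,183), with its bud at (153,176) and tabs at (190,187). The look-alike without tabs is at (428,177). The pliers' stand is at (283,143), with the handles to the right at (330,130).

```bash
python3 - <<'E'
from h import *
a=load('t0')['p'][:,:,::-1]
A=cv2.resize(a[155:210,135:215],None,fx=8,fy=8,interpolation=cv2.INTER_CUBIC)[:,:640]
cv2.imwrite('pics/c1.png',A)
crop('t0',240,105,110,70,7,'c2')
E
```

```text
(no output)
```

View pics/c1.png

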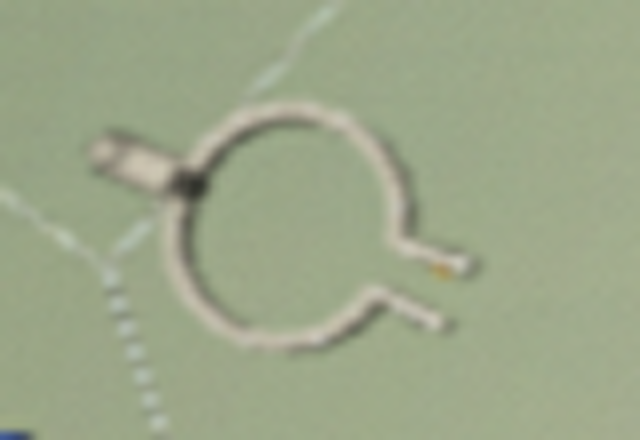

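View pics/c2.png

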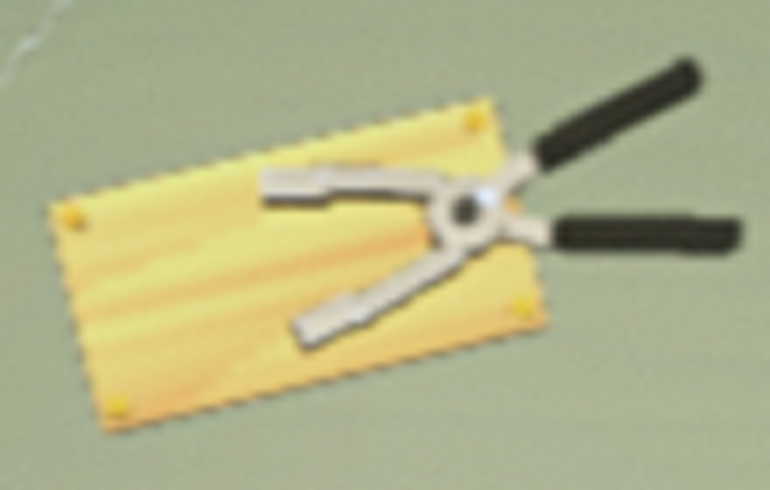

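The bangle crop shows the bud's outer end at (97,150), the hoop joint at (185,182), and the tabs ending at (468,265) and (443,325). In the pliers crop the pivot is at (465,210), the jaw tips at (262,187) and (305,340), and the plate corners at (52,205), (490,100), (547,325) and (105,430).

```bash
python3 - <<'E'
from h import *
b=lambda u,v,z:px('t0',135+u/8,155+v/8,z)
c=lambda u,v,z:px('t0',240+u/7,105+v/7,z)
bo,bi=b(97,150,.012),b(185,182,.012)
t1=b(468,265,.012);t2=b(443,325,.012)
m1=b(405,245,.012);m2=b(378,290,.012)
print('bud ends',bo,bi,np.linalg.norm(bo-bi)); print('tabs',t1,t2,m1,m2)
cl=np.array([c(*p,.008) for p in [(52,205),(490,100),(547,325),(105,430)]]);print(cl)
print(np.linalg.norm(np.diff(cl,axis=0),axis=1))
far=(cl[0]+cl[3])/2;near=(cl[1]+cl[2])/2;x=(far-near)/np.linalg.norm(far-near);print('x',x,np.arctan2(x[1],x[0]))
piv=c(465,210,.026);j1=c(262,187,.026);j2=c(305,340,.026);print(piv,j1,j2,(j1+j2)/2,np.linalg.norm(j1-j2))
print('jawpts',far-x*.079,piv+x*.066,(j1+j2)/2-x*.007)
g=(c(690,70,.032)+c(735,235,.032))/2;print('handle end mid',g,(c(540,155,.032)+c(555,235,.032))/2,piv-x*.07)
h=(t1+t2)/2;d=(bo+bi)/2-(t1+t2+m1+m2)/4;print('bang x',d,np.linalg.norm(d),np.arctan2(d[1],d[0]),(bo+bi)/2,(t1+t2+m1+m2)/4)
E
```

```text
bud ends [0.49587917 0.38267473 0.012     ] [0.48591881 0.35539874 0.012     ] 0.029037701203475024
tabs [0.46009195 0.26781587 0.012     ] [0.44145463 0.27522704 0.012     ] [0.4663153  0.28732101 0.012     ] [0.45232758 0.29540152 0.012     ]
[[ 0.59628725  0.13603502  0.008     ]
 [ 0.63497091 -0.02119316  0.008     ]
 [ 0.55306976 -0.0415009   0.008     ]
 [ 0.51495975  0.11656302  0.008     ]]
[0.16191704 0.08438129 0.16259328]
x [-0.23664542  0.97159608  0.        ] 1.8097080664475396
[ 0.5909261 -0.0119616  0.026    ] [0.59900663 0.0598498  0.026     ] [0.54437201 0.04454314 0.026     ] [0.57168932 0.05219647 0.026     ] 0.056738307929801356
jawpts [0.57431849 0.04954293 0.008     ] [0.5753075  0.05216374 0.026     ] [0.57334583 0.0453953  0.026     ]
handle end mid [ 0.61043873 -0.09934323  0.032     ] [ 0.59506489 -0.04099608  0.032     ] [ 0.60749128 -0.07997333  0.026     ]
bang x [0.03585162 0.08759538 0.        ] 0.09464823720833962 1.1823098786166928 [0.49089899 0.36903674 0.012     ] [0.45504737 0.28144136 0.012     ]
```

```bash
cat >> h.py <<'E'
def plan(x,y,z,yaw):
    s=observe();M=R.from_rotvec(s['eef_rot']).as_matrix();y0=np.arctan2(M[1,0],M[0,0])
    d=M.T@(np.array([x,y,z])-s['eef_pos']);r=-((yaw-y0+np.pi)%(2*np.pi)-np.pi)
    print('tilt',M[:,2].round(3),'yaw',round(y0,4),'cm',(100*d).round(2),'roll',round(r,4),'t',s['t'],'F',s['contact_force'].round(1) if hasattr(s['contact_force'],'round') else s['contact_force'],'q',np.round(s['joint_pos'],2))
E
python3 -c "
from h import *
plan(.444,.253,.16,1.2)"
```

```text
tilt [-0.     0.002 -1.   ] yaw 0.3228 cm [ 50.12 -64.85   5.92] roll -0.8772 t 0.05 F [-0.1  0.1 -0.7] q [-1.45  0.26  1.54 -0.    1.35 -0.2 ]
```

```bash
G='x'; python3 -m crank '[{"x":50.1,"y":-64.9,"z":0,"roll":-0.88},{"x":50.1,"y":-64.9,"z":0,"roll":-0.88},{"x":50.1,"y":-64.9,"z":0,"roll":-0.88},{"x":50.1,"y":-64.9,"z":0,"roll":-0.88},{"x":50.1,"y":-64.9,"z":0,"roll":-0.88},{"x":50.1,"y":-64.9,"z":0,"roll":-0.88},{"x":50.1,"y":-64.9,"z":0,"roll":-0.88},{"x":50.1,"y":-64.9,"z":0,"roll":-0.88},{"x":50.1,"y":-64.9,"z":0,"roll":-0.88},{"x":50.1,"y":-64.9,"z":5.9,"roll":-0.88},{"x":50.1,"y":-64.9,"z":5.9,"roll":-0.88},{"x":50.1,"y":-64.9,"z":5.9,"roll":-0.88},{"x":50.1,"y":-64.9,"z":5.9,"roll":-0.88},{"x":50.1,"y":-64.9,"z":5.9,"roll":-0.88},{"x":50.1,"y":-64.9,"z":5.9,"roll":-0.88},{"x":50.1,"y":-64.9,"z":5.9,"roll":-0.88},{"x":50.1,"y":-64.9,"z":5.9,"roll":-0.88},{"x":50.1,"y":-64.9,"z":5.9,"roll":-0.88},{"x":50.1,"y":-64.9,"z":5.9,"roll":-0.88},{"x":50.1,"y":-64.9,"z":5.9,"roll":-0.88}]' -1; python3 -c "
from h import *
plan(.444,.253,.16,1.2)
snap('wrist','w1')"
```

```text
t: 2.05
eef_pos: [0.4432, 0.2517, 0.1596]
eef_rot: [2.591, 1.777, -0.002]
contact_force: [0.0, 0.6, -0.0]
gripper_width: 0.0927
grasp_force: 0.0
tilt [-0.001 -0.001 -1.   ] yaw 1.2021 cm [ 0.15  0.03 -0.04] roll 0.0021 t 2.05 F [ 0.   0.6 -0. ] q [ 0.3   0.24  1.72 -0.    1.19  0.67]
```

View pics/w1.png

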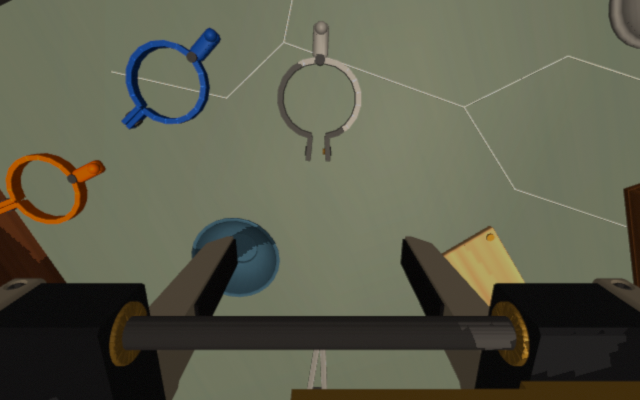

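The wrist view shows the bud's top from (321,22) to (320,58), the hoop centre near (319,97), and the tabs at (308,150) and (327,150), with the stud at (327,151). The bangle is almost aligned with the tool's x.

```bash
python3 - <<'E'
from h import *
crop('w1',270,10,100,160,3.5,'c3')
o,i=px('w1',321,22,.012),px('w1',320,57,.012);b=(o+i)/2
t=[px('w1',u,v,.012) for u,v in [(308,135),(308,158),(327,135),(327,158)]]
m=np.mean(t,0);d=b-m
print(o,i,np.linalg.norm(o-i),m,np.linalg.norm(d),np.arctan2(d[1],d[0]),t)
print(b);plan(b[0],b[1],.003,np.arctan2(d[1],d[0]))
E
```

```text
[0.49656347 0.38647669 0.012     ] [0.48568854 0.36064473 0.012     ] 0.028027740370350464 [0.45468536 0.28685032 0.012     ] 0.09405643864617814 1.1729498829990879 [array([0.45022111, 0.30049108, 0.012     ]), array([0.44200226, 0.27983122, 0.012     ]), array([0.4671858 , 0.29393926, 0.012     ]), array([0.45933225, 0.27313971, 0.012     ])]
[0.49112601 0.37356071 0.012     ]
tilt [-0. -0. -1.] yaw 1.2015 cm [13.1   0.05 15.67] roll 0.0286 t 2.1 F [ 0.9 -0.1  1.1] q [ 0.3   0.24  1.72 -0.    1.19  0.67]
```

View pics/c3.png

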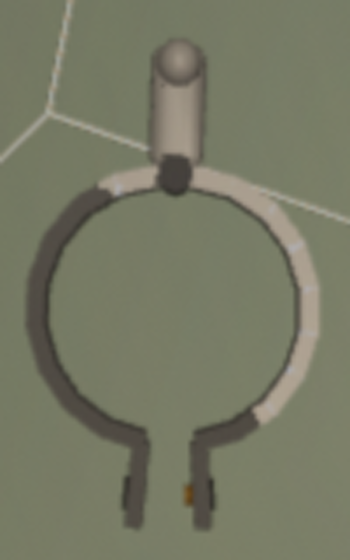

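```bash
python3 -m crank '[{"x":5,"z":4,"roll":0.02},{"x":9,"z":8,"roll":0.02},{"x":13.1,"z":11,"roll":0.02},{"x":13.1,"z":13.5,"roll":0.02},{"x":13.1,"z":15,"roll":0.02},{"x":13.1,"z":15.6,"roll":0.02},{"x":13.1,"z":15.6,"roll":0.02},{"x":13.1,"z":15.6,"roll":0.02}]' -1 && python3 -m crank '[{"z":0},{"z":0},{"z":0},{"z":0},{"z":0},{"z":0},{"z":0},{"z":0}]' 1 25; python3 -c "
from h import *
plan(.551,.148,.06,1.81)"
```

```text
tilt [-0. -0. -1.] yaw 1.2015 cm [-5.78 13.77  9.98] roll -0.6085 t 2.1 F [ 0.9 -0.1  1.1] q [ 0.3   0.24  1.72 -0.    1.19  0.67]invalid input
```

```bash
python3 -m crank '[{"x":5,"y":0,"z":4,"roll":0.02},{"x":9,"y":0,"z":8,"roll":0.02},{"x":13.1,"y":0,"z":11,"roll":0.02},{"x":13.1,"y":0,"z":13.5,"roll":0.02},{"x":13.1,"y":0,"z":15,"roll":0.02},{"x":13.1,"y":0,"z":15.6,"roll":0.02},{"x":13.1,"y":0,"z":15.6,"roll":0.02},{"x":13.1,"y":0,"z":15.6,"roll":0.02}]' -1 && python3 -m crank '[{"x":0,"y":0,"z":0,"roll":0},{"x":0,"y":0,"z":0,"roll":0},{"x":0,"y":0,"z":0,"roll":0},{"x":0,"y":0,"z":0,"roll":0},{"x":0,"y":0,"z":0,"roll":0},{"x":0,"y":0,"z":0,"roll":0},{"x":0,"y":0,"z":0,"roll":0},{"x":0,"y":0,"z":0,"roll":0}]' 1 25; python3 -c "
from h import *
plan(.551,.148,.06,1.81)"
```

```text
t: 2.9
eef_pos: [0.4919, 0.3744, 0.0056]
eef_rot: [2.609, 1.75, 0.004]
contact_force: [-0.0, 0.1, -0.0]
gripper_width: 0.0931
grasp_force: 0.0
t: 3.7
eef_pos: [0.4908, 0.3751, 0.0036]
eef_rot: [-2.608, -1.752, 0.0]
contact_force: [-0.1, 0.6, -0.1]
gripper_width: 0.0337
grasp_force: 0.0
tilt [-0. -0. -1.] yaw 1.1828 cm [-18.74  14.16  -5.64] roll -0.6272 t 3.7 F [-0.1  0.6 -0.1] q [0.47 0.59 1.6  0.   0.95 0.86]
```

```bash
python3 -m crank '[{"x":0,"y":0,"z":0,"roll":0},{"x":0,"y":0,"z":0,"roll":0},{"x":0,"y":0,"z":0,"roll":0},{"x":0,"y":0,"z":0,"roll":0},{"x":0,"y":0,"z":0,"roll":0},{"x":0,"y":0,"z":-2,"roll":0},{"x":0,"y":0,"z":-6,"roll":0},{"x":-5,"y":4,"z":-6.6,"roll":-0.15},{"x":-9,"y":7,"z":-6.6,"roll":-0.3},{"x":-13,"y":10,"z":-6.6,"roll":-0.45},{"x":-17,"y":13,"z":-6.6,"roll":-0.6},{"x":-18.7,"y":14.2,"z":-6.6,"roll":-0.627},{"x":-18.7,"y":14.2,"z":-6.6,"roll":-0.627},{"x":-18.7,"y":14.2,"z":-6.6,"roll":-0.627},{"x":-18.7,"y":14.2,"z":-6.6,"roll":-0.627}]' 1 25; python3 -c "
from h import *
plan(.5506,.148,.0116,1.81)
snap('top','t1');snap('side','s1')
crop('t1',220,90,130,85,6,'c4')"
```

```text
t: 5.2
eef_pos: [0.5511, 0.1491, 0.0696]
eef_rot: [-1.941, -2.469, -0.0]
contact_force: [-0.6, 0.7, -0.9]
gripper_width: 0.0134
grasp_force: 25.0
tilt [-0.001  0.    -1.   ] yaw 1.8094 cm [-0.1  -0.07  5.8 ] roll -0.0006 t 5.2 F [-0.6  0.7 -0.9] q [ 0.07  0.44  1.67  0.    1.03 -0.17]
```

View pics/c4.png

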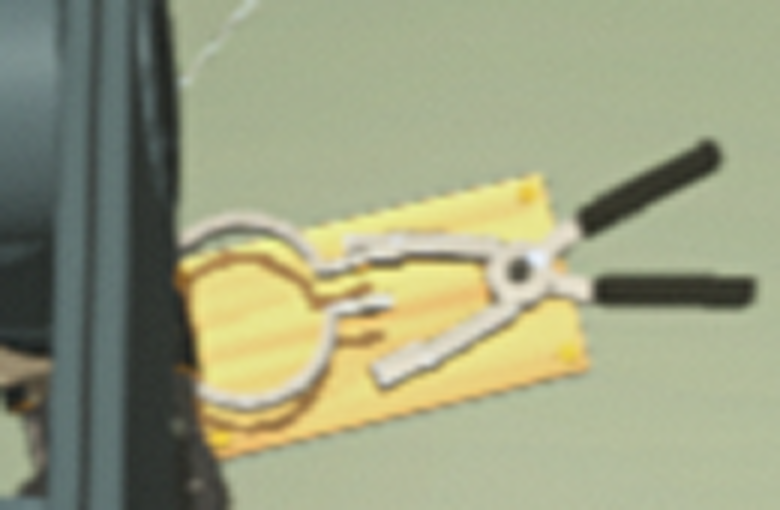

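The crop shows the held bangle above the stand, with its tabs at (320,270)–(382,257) and (338,310)–(390,300). The jaw tips are at (348,245) and (380,378), and the pivot is at (520,270).

```bash
python3 - <<'E'
from h import *
c=lambda u,v,z:px('t1',220+u/6,90+v/6,z)[:2]
z=.078
T=np.array([c(*p,z) for p in [(320,270),(382,257),(338,310),(390,300)]]);m=T.mean(0)
x=np.array([np.cos(1.81),np.sin(1.81)]);y=np.array([-x[1],x[0]])
s=observe()['eef_pos'][:2]
piv=c(520,270,.026);j=(c(348,245,.026)+c(380,378,.026))/2
f=lambda n,p:print(n,p.round(4),'rel jaw x,y mm',(1e3*np.array([(p-J)@x,(p-J)@y])).round(1))
J=np.array([.5745,.05])
for n,p in [('tabsmid',m),('by tcp',s-.101*x),('piv',piv),('jawtip',j),('L',T[0]),('',T[1]),('',T[2]),('',T[3])]:f(n,p)
# grips
f('handle ends',(c(710,150,.032)+c(752,290,.032))/2)
f('handle st',(c(588,222,.032)+c(600,288,.032))/2)
E
```

```text
tabsmid [0.5739 0.0519] rel jaw x,y mm [2.  0.1]
by tcp [0.5749 0.0516] rel jaw x,y mm [ 1.5 -0.8]
piv [ 0.5909 -0.0126] rel jaw x,y mm [-64.7  -1.1]
jawtip [0.5735 0.0518] rel jaw x,y mm [2.  0.5]
L [0.5796 0.0667] rel jaw x,y mm [15.  -8.9]
 [0.5848 0.0423] rel jaw x,y mm [-9.9 -8.2]
 [0.5636 0.0596] rel jaw x,y mm [11.9  8.3]
 [0.5677 0.0391] rel jaw x,y mm [-8.9  9.2]
handle ends [ 0.6107 -0.0995] rel jaw x,y mm [-153.8    0.2]
handle st [ 0.596  -0.0429] rel jaw x,y mm [-95.4   1.2]
```

```bash
python3 -m crank '[{"x":-0.1,"y":0,"z":2,"roll":0},{"x":-0.1,"y":0,"z":3.5,"roll":0},{"x":-0.1,"y":0,"z":4.5,"roll":0},{"x":-0.1,"y":0,"z":5.2,"roll":0},{"x":-0.1,"y":0,"z":5.6,"roll":0},{"x":-0.1,"y":0,"z":5.75,"roll":0},{"x":-0.1,"y":0,"z":5.75,"roll":0},{"x":-0.1,"y":0,"z":5.75,"roll":0}]' - && python3 -m crank '[{"x":0,"y":0,"z":0,"roll":0},{"x":0,"y":0,"z":0,"roll":0},{"x":0,"y":0,"z":0,"roll":0},{"x":0,"y":0,"z":0,"roll":0},{"x":0,"y":0,"z":0,"roll":0},{"x":0,"y":0,"z":0,"roll":0},{"x":0,"y":0,"z":-4,"roll":0},{"x":0,"y":0,"z":-8,"roll":0},{"x":0,"y":0,"z":-12,"roll":0},{"x":-5,"y":0,"z":-14,"roll":0},{"x":-10,"y":0,"z":-14,"roll":0},{"x":-15,"y":0,"z":-14,"roll":0},{"x":-20,"y":0,"z":-14,"roll":0},{"x":-23.8,"y":0,"z":-14,"roll":0},{"x":-23.8,"y":0,"z":-14,"roll":0},{"x":-23.8,"y":0,"z":-14,"roll":0},{"x":-23.8,"y":0,"z":-14,"roll":0}]' -1; python3 -c "
from h import *
plan(.6067,-.0821,.01,1.81)
snap('wrist','w2')"
```

```text
t: 6.1
eef_pos: [0.5523, 0.1473, 0.0127]
eef_rot: [1.94, 2.47, 0.001]
contact_force: [0.4, 0.9, -1.7]
gripper_width: 0.0135
grasp_force: 25.0
t: 7.8
eef_pos: [0.6077, -0.0829, 0.1519]
eef_rot: [-1.939, -2.47, -0.0]
contact_force: [-0.3, 0.4, 0.2]
gripper_width: 0.093
grasp_force: 0.0
tilt [-0.001  0.001 -1.   ] yaw 1.8103 cm [ 0.09 -0.06 14.19] roll 0.0003 t 7.8 F [-0.3  0.4  0.2] q [-0.32  0.42  1.47  0.    1.25 -0.56]
```

View pics/w2.png

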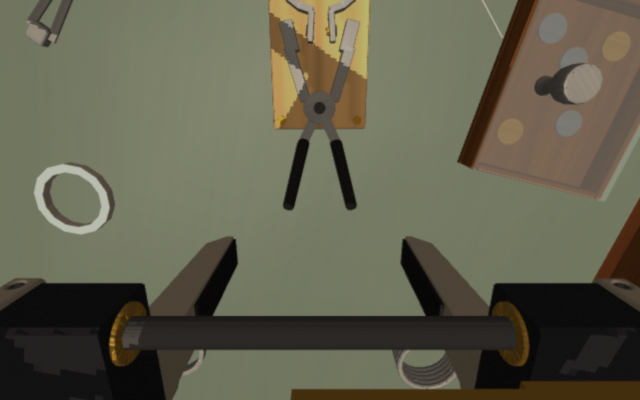

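The wrist view shows the bangle's tabs at about (309,25) and (333,25), between the jaw tips at (287,22) and (350,22). The grips run (303,142)–(290,207) and (336,142)–(351,207), and the pivot is at (319,107).

```bash
python3 - <<'E'
from h import *
c=lambda u,v,z:px('w2',u,v,z)[:2]
g=np.array([c(303,142,.032),c(336,142,.032),c(290,207,.032),c(351,207,.032)]);m=g.mean(0)
x=np.array([np.cos(1.81),np.sin(1.81)]);y=np.array([-x[1],x[0]]);J=np.array([.5745,.05])
for n,p in [('grips',m),('g0',g[0]),('g1',g[1]),('g2',g[2]),('g3',g[3]),('piv',c(319,107,.026)),('j1',c(287,22,.026)),('j2',c(350,22,.026)),('t1',c(309,40,.02)),('t2',c(333,40,.02))]:print(n,p.round(4),(1e3*np.array([(p-J)@x,(p-J)@y])).round(1))
plan(*(J-.136*x),.012,1.81)
E
```

```text
grips [ 0.6047 -0.0677] [-121.5   -1.4]
g0 [ 0.583  -0.0419] [-91.3  13.6]
g1 [ 0.6111 -0.035 ] [-91.3 -15.4]
g2 [ 0.5846 -0.1037] [-151.7   26.6]
g3 [ 0.64   -0.0902] [-151.7  -30.4]
piv [ 0.5896 -0.01  ] [-61.9  -0.5]
j1 [0.5488 0.0482] [ 4.4 25.4]
j2 [0.5982 0.0603] [  4.4 -25.5]
t1 [0.5687 0.0404] [-8.   7.9]
t2 [0.5882 0.0451] [ -8.  -12.2]
tilt [-0.001  0.001 -1.   ] yaw 1.8111 cm [ 0.06 -0.08 14.01] roll 0.0011 t 7.85 F [0.1 0.9 0.4] q [-0.32  0.42  1.47  0.    1.25 -0.56]
```

```bash
python3 -m crank '[{"x":0.2,"y":0,"z":4,"roll":0},{"x":0.2,"y":0,"z":8,"roll":0},{"x":0.2,"y":0,"z":11,"roll":0},{"x":0.2,"y":0,"z":13.5,"roll":0},{"x":0.2,"y":0,"z":14.7,"roll":0},{"x":0.2,"y":0,"z":14.7,"roll":0},{"x":0.2,"y":0,"z":14.7,"roll":0}]' -1 && python3 -m crank '[{"x":0,"y":0,"z":0,"roll":0},{"x":0,"y":0,"z":0,"roll":0},{"x":0,"y":0,"z":0,"roll":0},{"x":0,"y":0,"z":0,"roll":0},{"x":0,"y":0,"z":0,"roll":0},{"x":0,"y":0,"z":0,"roll":0},{"x":0,"y":0,"z":0,"roll":0},{"x":0,"y":0,"z":0,"roll":0},{"x":0,"y":0,"z":0,"roll":0},{"x":0,"y":0,"z":0,"roll":0},{"x":0,"y":0,"z":0,"roll":0},{"x":0,"y":0,"z":0,"roll":0},{"x":0,"y":0,"z":0,"roll":0},{"x":0,"y":0,"z":0,"roll":0},{"x":0,"y":0,"z":0,"roll":0},{"x":0,"y":0,"z":0,"roll":0}]' 1 35; python3 -c "
from h import *
snap('top','t2');crop('t2',220,90,130,85,6,'c5')"
```

```text
t: 8.55
eef_pos: [0.6084, -0.0815, 0.0062]
eef_rot: [1.939, 2.471, 0.001]
contact_force: [-0.5, -0.1, 0.9]
gripper_width: 0.093
grasp_force: 0.0
t: 10.15
eef_pos: [0.6086, -0.0844, 0.0055]
eef_rot: [1.939, 2.468, -0.002]
contact_force: [1.1, -8.5, -0.5]
gripper_width: 0.0212
grasp_force: 35.0
```

View pics/c5.png

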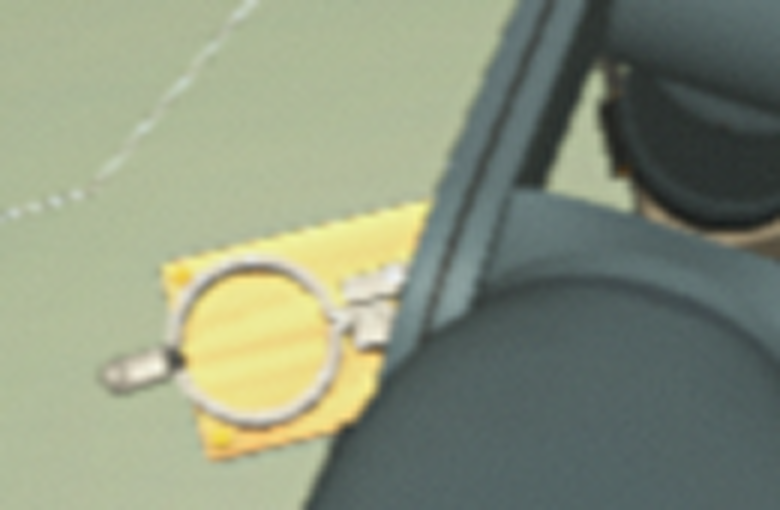

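The jaws have closed on the tabs at about (365,305). The hoop looks round and shut, and the bud at (140,370) points away from the pliers. Next I release, rise and check.

```bash
python3 -m crank '[{"x":0,"y":0,"z":0,"roll":0},{"x":0,"y":0,"z":0,"roll":0},{"x":0,"y":0,"z":0,"roll":0},{"x":0,"y":0,"z":0,"roll":0},{"x":0,"y":0,"z":0,"roll":0},{"x":0,"y":0,"z":0,"roll":0},{"x":0,"y":0,"z":0,"roll":0},{"x":0,"y":0,"z":0,"roll":0},{"x":0,"y":0,"z":0,"roll":0},{"x":0,"y":0,"z":0,"roll":0},{"x":0,"y":0,"z":-3,"roll":0},{"x":0,"y":0,"z":-7,"roll":0},{"x":0,"y":0,"z":-11,"roll":0},{"x":-3,"y":0,"z":-14,"roll":0},{"x":-3,"y":0,"z":-14,"roll":0},{"x":-3,"y":0,"z":-14,"roll":0}]' -1; python3 -c "
from h import *
snap('wrist','w3');snap('side','s3');crop('w3',220,0,200,230,2.5,'c6')"
```

```text
t: 11.8
eef_pos: [0.6149, -0.1118, 0.1456]
eef_rot: [1.942, 2.468, 0.001]
contact_force: [0.1, -1.0, 0.1]
gripper_width: 0.093
grasp_force: 0.0
```

View pics/c6.png

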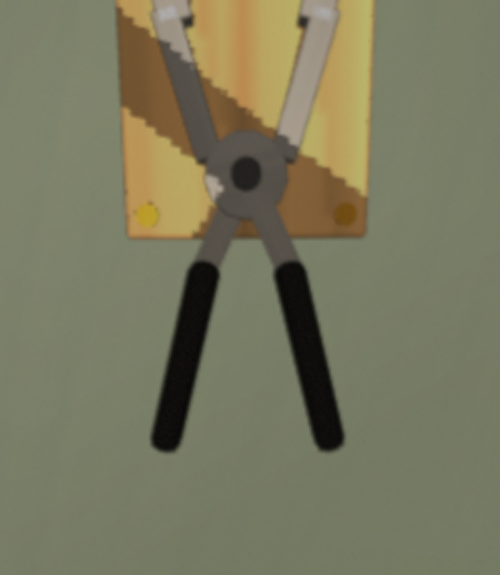

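The pliers have sprung open, with the jaws spread at (172,10) and (320,10), but the tabs are out of view. I'll move out over the bangle and look.

```bash
python3 -m crank '[{"x":4,"y":0,"z":-2,"roll":0},{"x":8,"y":0,"z":-4,"roll":0},{"x":10,"y":0,"z":-5,"roll":0},{"x":10,"y":0,"z":-5,"roll":0},{"x":10,"y":0,"z":-5,"roll":0}]' -1; python3 -c "
from h import *
snap('wrist','w4');crop('w4',220,0,200,230,2.5,'c7')"
```

```text
t: 12.4
eef_pos: [0.5904, -0.0134, 0.1938]
eef_rot: [-1.938, -2.471, 0.002]
contact_force: [0.6, -0.8, -0.3]
gripper_width: 0.093
grasp_force: 0.0
```

View pics/c7.png

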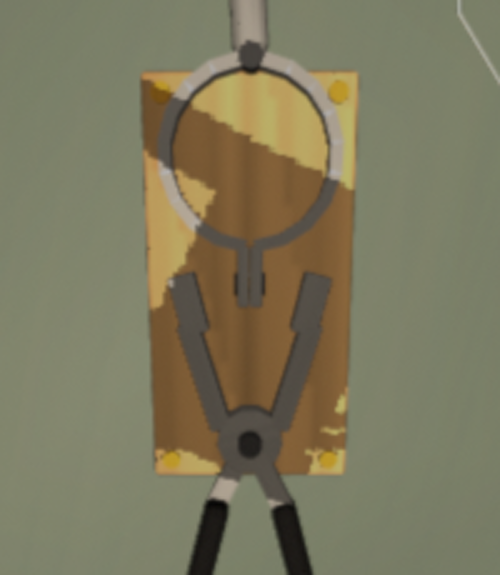

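The tabs are shut together at (250,280), about 10 mm over all. They lie between the open jaws, with the bud pointing away from the pliers.

```bash
python3 -c "
from cell import close_job
print(close_job())"
```

```text
the job is handed in; nothing more can be done
None
```

The job is handed in: the bangle's clasp is shut and it lies flat on the stand between the reopened jaws, bud pointing away from the pliers, with the gripper clear of everything (about 12.5 s of the 54 s used).

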